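# Line up the condiments by height

### The arm

A 6-joint arm with a two-finger parallel gripper is mounted at the origin on a cart in front of the work surface, level with it; the furniture and walls round the work are solid. World frame = base frame: x ahead of the robot, y to its left, z up, the work surface at z = 0. Lengths are in mm, angles in rad, forces in N, time in s.
With the tool pointing down it reaches from about 325 to 900 mm from the base axis. Payload 3.5 kg.
Tool frame: the origin (TCP) lies midway between the tips of the shut fingers; the grasp point (between the pads) lies 19 mm behind it; z points along the fingers, y is the line along which they close (so a half turn about z gives the same grasp; the last joint's range is limited). The gripper opens to 85 mm and grips with 20 to 120 N. Pads are 22 mm wide; open, the fingers measure 114 mm over their backs; the gripper's body (76 mm by 85 mm) begins 54 mm behind the grasp point. The pads swing forward as they close: fully open they stand 13 mm farther back than shut.
Start: joints at [1.149, 0.276, -0.026, 1.268, 0, 1.467], TCP at [195.898, 593.503, 231.313] pointing down, gripper open.
Joint ranges: [-3.12, 3.12], [-0.85, 1.88], [-1.08, 1.24], [-1.95, 2.15], [-1.57, 1.53], [-3.14, 3.14]. Speed limits (rad/s): [2.57, 2.57, 3.14, 3.14, 3.14, 3.14].

### API

Orientations are given as a unit quaternion [x, y, z, w].
In Python, from bench import arm, imaging gives the robot as it stands.
- The arm moves only by the tool arm_command, never from a script. Its argument "targets" is text: rows parted by semicolons, each of 7 numbers parted by spaces: the closure, from 0 (fully open) to 1 (shut), then the shift along the tool's x, y, z scaled (see below), then the turn, a rotation vector about the tool's x, y, z scaled (see below). In form: grip x y z ax ay az; .... A call has 1 to 12 rows; each row is the pose to reach, as a shift and turn from the pose commanded when the call began, along the tool's axes at that moment, turning the shorter way round; what a row does not reach only later rows make up. The controller multiplies each number of a shift by 1000 mm and each number of a turn by 180 degrees. A row lasts 1/8 s, in which the tool goes at most 62.5 mm and 10.7 degrees, less where a joint would pass 70% of its speed; a pose out of reach is approached as far as the arm can. A call with a number of a shift or a turn outside -1 to 1 is refused whole. A call with a gripper value outside its range is refused whole. The fingers move at their own pace and stop on an object; the grip force is fixed at half the most. Time passes only in rows, so rows that repeat a pose let the fingers close. It gives the time, the measured TCP pose, the force, the opening and the grip force at its end, in the units of the state.
- arm.observe(): the state, without advancing time (a new reading comes with each control period).
- imaging.snapshot(name): name is "scene" or "top"; returns a dict with "image" (480x640x3 uint8, red, green, blue), "fx", "fy", "cx", "cy" (pixels), "R" (3x3) and "t" (3): a world point X has camera coordinates R X + t. Camera axes: x right, y down, z forward; pixel columns grow to the right and rows downward; lengths in mm; the calibration is good to about 2 mm. A picture is of the moment at which its call begins. There is no depth.
- arm.job_done(): hands the job in; it is judged then, once.
The state is a dict: "t": time; "joints": joint angles; "qvel": joint speeds; "effort": joint torques, N m; "eef_pos": TCP position; "orientation": TCP orientation; "contact_force": force on the tool from outside, world axes, zero at the start; "wrist_torque": the same for the moment, N m; "width": opening from 0.0 (shut) to 1.0 (fully open); "grip_force": force on a finger pad.
Only numpy, scipy, OpenCV 4.12 (cv2) and the standard library are available. Lean on these libraries where they do the work, as an engineer would, in place of code of your own. Each camera call takes 0.05 s, during which the arm holds its last target. There are 200 camera calls.

### The job

Set out the condiments that stand in front of the serving board on it for the morning: put the toothpick glass, the salt shaker, the cocoa shaker and the pepper mill upright on the four cork coasters, one in the middle of each, in order of height. The shortest belongs on the coaster next to the sugar dish, and they rise step by step to the tallest on the coaster farthest from the sugar dish.

Things in the scene. Friction and masses are not known exactly. Their poses are not given: they have to be found in the camera images.
- toothpicks_mid (a point): little clear drinking glass full of wooden toothpicks, loose on the counter on the robot's side of the serving board (not the like one far back beside the laptop); the shortest of the four, 66 mm to the tips of the sticks. The glass is a 42 mm round, 50 mm high. Point on its upright axis, 33 mm above its foot; z up. Take it by the glass below 45 mm.
- salt_shaker_mid (a point): pale salt shaker, clear glass body with a rounded light metal cap, loose on the counter on the robot's side of the serving board (not the like one far back beside the laptop); second shortest, 76 mm high. Round body 39 mm across up to 56 mm, then the cap, 32 mm across. Point on its upright axis, 38 mm above its foot; z up.
- cocoa_shaker_mid (a point): cylindrical steel cocoa shaker with a domed, pierced lid, loose on the counter; second tallest, 96 mm high. Straight, 54 mm across, up to 82 mm, then the dome. Point on its upright axis, 48 mm above its foot; z up. A grasp 55 mm above the foot leaves room for a gripper above the dome.
- pepper_mill_mid (a point): turned wooden pepper mill with a rounded head and a small steel ball on top, loose on the counter; the tallest, 120 mm high. Foot 50 mm across, above it a straight neck 38 mm across from 50 to 92 mm up, head 41 mm across. Point on its upright axis, 60 mm above its foot; z up. Take it high on the neck, about 78 mm above the foot (18 mm above this point), or the ball on top may meet the gripper's palm.
- coaster_1: round cork coaster, 76 mm across and 4 mm thick, lying fixed on the dark wooden serving board (10 mm thick). Origin: centre of its underside, so its top, where a thing stands, is 4 mm above the origin and 14 mm above the counter. The four coasters are alike and lie in one straight row, 90 mm apart centre to centre, numbered from the robot's left; their y axis runs along the row to the left, z up. This one is the leftmost.
- coaster_2: round cork coaster, 76 mm across and 4 mm thick, lying fixed on the dark wooden serving board (10 mm thick). Origin: centre of its underside, so its top, where a thing stands, is 4 mm above the origin and 14 mm above the counter. The four coasters are alike and lie in one straight row, 90 mm apart centre to centre, numbered from the robot's left; their y axis runs along the row to the left, z up. This one is the second from the left.
- coaster_3: round cork coaster, 76 mm across and 4 mm thick, lying fixed on the dark wooden serving board (10 mm thick). Origin: centre of its underside, so its top, where a thing stands, is 4 mm above the origin and 14 mm above the counter. The four coasters are alike and lie in one straight row, 90 mm apart centre to centre, numbered from the robot's left; their y axis runs along the row to the left, z up. This one is the third from the left.
- coaster_4: round cork coaster, 76 mm across and 4 mm thick, lying fixed on the dark wooden serving board (10 mm thick). Origin: centre of its underside, so its top, where a thing stands, is 4 mm above the origin and 14 mm above the counter. The four coasters are alike and lie in one straight row, 90 mm apart centre to centre, numbered from the robot's left; their y axis runs along the row to the left, z up. This one is the rightmost.
- sugar_dish: little clear glass dish of white sugar lumps, 74 mm across, 30 mm high, fixed on the serving board at one end of the row of coasters, next to either the leftmost or the rightmost one (a plain empty white dish, 83 mm across, 27 mm high, is at the other end), about 93 mm from that coaster's centre. It is not moved. Origin: centre of its underside.
Not all that is in view belongs to the job. Leave any purple or turquoise look-alike of the part that bears salt_shaker_mid alone.

How it is judged (in metres and radians):
At the end, for the whole second after the job is handed in: Counting from the coaster next to the sugar dish: toothpick glass, salt shaker, cocoa shaker, pepper mill, each standing on its coaster with its axis within 15 mm of the coaster's centre, upright within 0.1 rad, at rest and released (((horizontal distance between sugar_dish and coaster_1 below 0.15 m and horizontal distance between toothpicks_mid and coaster_1 below 0.015 m and horizontal distance between salt_shaker_mid and coaster_2 below 0.015 m and horizontal distance between cocoa_shaker_mid and coaster_3 below 0.015 m and horizontal distance between pepper_mill_mid and coaster_4 below 0.015 m) or (horizontal distance between sugar_dish and coaster_4 below 0.15 m and horizontal distance between toothpicks_mid and coaster_4 below 0.015 m and horizontal distance between salt_shaker_mid and coaster_3 below 0.015 m and horizontal distance between cocoa_shaker_mid and coaster_2 below 0.015 m and horizontal distance between pepper_mill_mid and coaster_1 below 0.015 m)) and z of toothpicks_mid in the frame of coaster_1 between 0.03 and 0.043 m and angle between each of toothpicks_mid, salt_shaker_mid, cocoa_shaker_mid, pepper_mill_mid's own z axis and vertical below 0.1 rad and linear speed of each of toothpicks, salt_shaker, cocoa_shaker, pepper_mill below 0.02 m/s and z of salt_shaker_mid in the frame of coaster_1 between 0.035 and 0.048 m and z of cocoa_shaker_mid in the frame of coaster_1 between 0.045 and 0.058 m and z of pepper_mill_mid in the frame of coaster_1 between 0.057 and 0.07 m); the robot touches nothing.
It also fails if it takes over 112 s, if anything falls off the work surface, if the arm or the gripper's body presses on something with over 40 N, if the wrist force passes 120 N, or if a joint passes its speed limit or range.

## Working session

There is one attempt and no reset: what is moved stays moved. The work goes in short steps, Python scripts to look and compute and a tool call to move; the robot and the scene stay as the last step left them, time stands still between calls to the robot, and variables do not carry over. Pictures are saved under pics/ and viewed, at most 14 in all, crops included, and the job is handed in when it is done.

Besides the shell and the picture viewer there is one more tool, called after "Emit:" as name(argument=value, ...) on one line, values as JSON. arm_command: Moves the arm, as the interface text tells. Its arguments: {"type":"object","properties":{"targets":{"type":"string"}},"required":["targets"]}

```bash
mkdir -p pics; python3 - <<'E'
from bench import arm, imaging
import cv2,pickle
for n in ("scene","top"):
    s=imaging.snapshot(n); pickle.dump(s,open(n+".pkl","wb"))
    cv2.imwrite(f"pics/{n}0.png",s["image"][:,:,::-1])
    print(n,s["fx"],s["fy"],s["cx"],s["cy"],s["R"],s["t"])
print(arm.observe())
E
```

```text
scene 502.86568733142536 502.86568733142536 318.90179382113416 237.09344443848497 [[-0.59934828 -0.80041231  0.0110345 ]
 [-0.50906836  0.37047955 -0.77691332]
 [ 0.61776293 -0.47125898 -0.62951086]] [304.91424932 335.67871396 550.6097205 ]
top 568.3606726178641 568.3606726178641 315.3562178910896 236.5565756766067 [[ 2.65439005e-02 -9.99631695e-01  5.64766311e-03]
 [-9.82275524e-01 -2.71308820e-02 -1.85468895e-01]
 [ 1.85553812e-01 -6.24493355e-04 -9.82633906e-01]] [-18.25788408 531.42038643 987.09049764]
{'t': 0.1, 'joints': array([ 1.14860469e+00,  2.77060434e-01, -2.77370737e-02,  1.26796540e+00,
        1.73097908e-05,  1.46742633e+00]), 'qvel': array([-1.46204820e-04,  1.68811632e-04,  4.03118956e-03, -5.75171242e-05,
       -1.25783010e-03,  2.16796166e-03]), 'effort': array([-4.84637849e-05, -4.46710038e+01,  2.96128875e+01,  8.49529984e-03,
       -1.16150231e-04,  1.12401949e-05]), 'eef_pos': array([195.60858357, 592.87744609, 230.2724563 ]), 'orientation': array([ 1.58736458e-01,  9.87320500e-01, -9.47285966e-04, -2.63783779e-04]), 'contact_force': array([-0.3837832 , -0.25617757, -0.48237536]), 'wrist_torque': array([0.00041818, 0.06893246, 0.00884436]), 'grip_force': 0.0, 'width': 1.0015334441405577}
```

View pics/scene0.png

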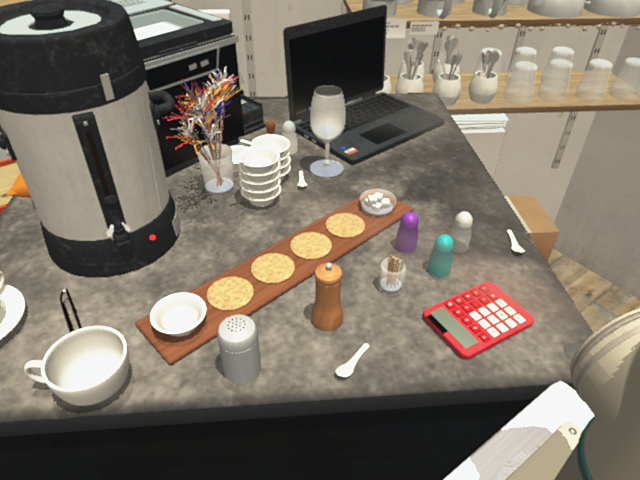

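View pics/top0.png

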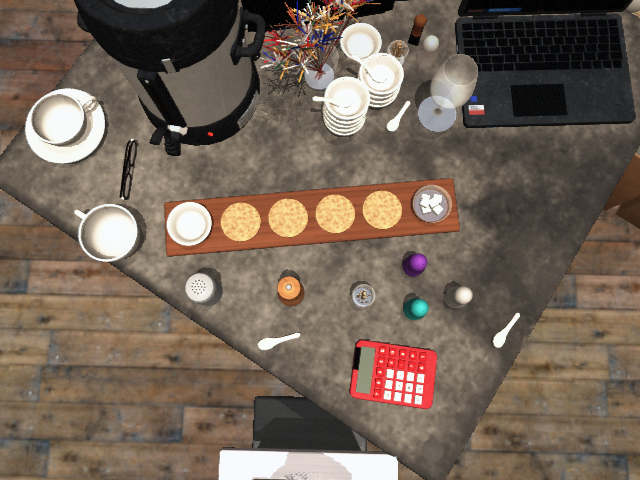

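Top view: the sugar dish is at (432,204), on the robot's right. So toothpicks go to coaster_4 (382,210), salt to coaster_3 (335,213), cocoa to coaster_2 (288,217) and the mill to coaster_1 (240,221).

Candidates, top view pixels:
- **Salt:** pale (463,295), purple (415,264), turquoise (417,308), far one (431,43). I choose (463,295).
- **Toothpicks:** (363,295) and the far one (398,50). I choose (363,295).
- **Cocoa:** (200,288), no look-alike.
- **Mill:** (289,288) and the far brown one (419,25). I choose (289,288).

```bash
cat > h.py <<'E'
import numpy as np,cv2,pickle
def ray(s,u,v,z):
    d=s["R"].T@np.array([(u-s["cx"])/s["fx"],(v-s["cy"])/s["fy"],1]); c=-s["R"].T@s["t"]
    return c+d*(z-c[2])/d[2]
def proj(s,X):
    p=s["R"]@np.asarray(X,float)+s["t"]; return np.array([s["fx"]*p[0]/p[2]+s["cx"],s["fy"]*p[1]/p[2]+s["cy"]])
E
cat > m.py <<'E'
from h import *
T=pickle.load(open("top.pkl","rb"));S=pickle.load(open("scene.pkl","rb"))
print("cams",-T["R"].T@T["t"],-S["R"].T@S["t"])
for s in (T,S):
    hsv=cv2.cvtColor(s["image"],cv2.COLOR_RGB2HSV)
    m=cv2.inRange(hsv,(15,70,150),(32,255,255)); m=cv2.morphologyEx(m,cv2.MORPH_CLOSE,np.ones((5,5)))
    for c in cv2.findContours(m,cv2.RETR_EXTERNAL,cv2.CHAIN_APPROX_NONE)[0]:
        if cv2.contourArea(c)>500:
            e=cv2.fitEllipse(cv2.convexHull(c)); print("coaster",np.round(e[0],1),np.round(e[1]),ray(s,*e[0],14).round(1))
guess={"tooth":(363,295,50),"salt":(463,295,74),"cocoa":(200,288,96),"mill":(289,287,118)}
rows=[[],[]]
for k,(u,v,z) in guess.items():
    X=ray(T,u,v,z); p=proj(S,[X[0],X[1],z/2]); print(k,X.round(1),p.round(1))
    for i,(s,q,h,w) in enumerate(((T,(u,v),25,200),(S,p,40,200))):
        x,y=int(q[0])-h,int(q[1])-h; print("  crop origin",x,y)
        rows[i].append(cv2.resize(s["image"][y:y+2*h,x:x+2*h,::-1],(200,200),interpolation=cv2.INTER_CUBIC))
cv2.imwrite("pics/crops.png",np.vstack([np.hstack(r) for r in rows]))
E
python3 m.py
```

```text
cams [ 339.32746932   -3.21682434 1068.6136573 ] [ 13.48696601 379.17479685 604.04349009]
coaster [ 80.2 307.7] [ 26. 168.] [393.4 425.2  14. ]
coaster [240.3 221.6] [38. 39.] [563.5 139.1  14. ]
coaster [287.7 217.5] [38. 39.] [573.8  49.6  14. ]
coaster [334.8 213.4] [38. 39.] [584.3 -39.7  14. ]
coaster [381.8 209.4] [38. 39.] [ 594.6 -129.    14. ]
coaster [229.8 293.2] [33. 47.] [561.7 142.5  14. ]
coaster [623.8 324.5] [ 52. 182.] [ 142.6 -315.5   14. ]
coaster [272.4 267.9] [30. 44.] [572.1  53.2  14. ]
coaster [326.8 235.7] [37. 78.] [587.  -76.9  14. ]
coaster [533.4 215.4] [26. 71.] [ 396.8 -447.7   14. ]
coaster [  6.1 183.4] [35. 44.] [1127.7  365.4   14. ]
coaster [529.1  90.2] [ 40. 274.] [ 778.8 -976.2   14. ]
coaster [492.8  13.1] [ 25. 258.] [ 1358.2 -1547.6    14. ]
tooth [427.6 -91.9  50. ] [392.  275.6]
  crop origin 338 270
  crop origin 352 235
salt [ 430.3 -264.8   74. ] [461.  231.5]
  crop origin 438 270
  crop origin 421 191
cocoa [428. 191.  96.] [243.6 346.6]
  crop origin 175 263
  crop origin 203 306
mill [431.7  38.  118. ] [329.7 292.6]
  crop origin 264 262
  crop origin 289 252
```

View pics/crops.png

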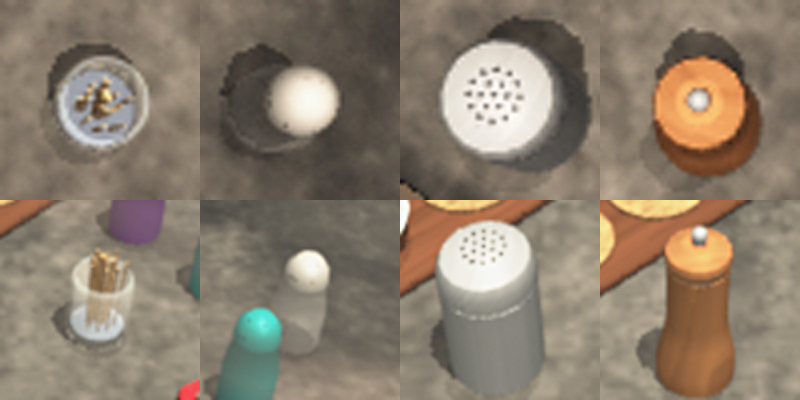

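The close crop confirms the choices: clear toothpick glass with its rim centre at top (363.7,295.5), cream-capped clear salt with the cap at (464,295.2), cocoa with its holes centred at (198.5,286.5), and the mill with its ball at (288.5,287). All four agree with the scene view.

I will close the fingers across the row, at 6.6° from x, for every pick and place.

```bash
cat >> h.py <<'E'
from scipy.spatial.transform import Rotation as Ro
P=dict(c1=(563.,140.5),c2=(573.3,51.2),c3=(583.8,-38.2),c4=(594,-127.5))
if __name__!="x":
    T=pickle.load(open("top.pkl","rb"))
    for k,u,v,z in (("tooth",363.7,295.5,50),("salt",464,295.2,60),("cocoa",198.5,286.5,95),("mill",288.5,287,118)):
        P[k]=tuple(ray(T,u,v,z)[:2]+[-.5,.8])
def plan(pts,yaw=6.6):
    from bench import arm
    o=arm.observe(); R=Ro.from_quat(o["orientation"])
    a=np.radians(yaw); y=np.array([np.cos(a),np.sin(a),0]); z=np.array([0,0,-1.]); 
    G=Ro.from_matrix(np.c_[np.cross(y,z),y,z]); rv=(R.inv()*G).as_rotvec()/np.pi
    print("t",round(o["t"],2),"tcp",o["eef_pos"].round(1),"turn",rv.round(4),"width",round(o["width"],3),"F",o["contact_force"].round(1))
    for q in pts:
        X=np.array([*(P[q[0]] if isinstance(q[0],str) else q[0]),q[1]])
        print(q,X.round(1),(R.inv().apply(X-o["eef_pos"])/1000).round(4))
E
python3 -c "
from h import *
print(P)
plan([('cocoa',231),('cocoa',33)])"
```

```text
{'c1': (563.0, 140.5), 'c2': (573.3, 51.2), 'c3': (583.8, -38.2), 'c4': (594, -127.5), 'tooth': (np.float64(426.2477915067233), np.float64(-92.4037048924785)), 'salt': (np.float64(430.73030226491875), np.float64(-269.4780937887685)), 'cocoa': (np.float64(430.12552267508477), np.float64(194.73912298505545)), 'mill': (np.float64(431.2101973939089), np.float64(39.62927057778459))}
t 0.1 tcp [195.6 592.9 230.3] turn [-6.000e-04  3.000e-04  3.618e-01] width 1.002 F [-0.4 -0.3 -0.5]
('cocoa', 231) [430.1 194.7 231. ] [-3.475e-01 -3.046e-01 -2.000e-04]
('cocoa', 33) [430.1 194.7  33. ] [-0.3475 -0.3042  0.1978]
```

Emit:
arm_command(targets="0 -0.3475 -0.3046 0 0 0 0.362; 0 -0.3475 -0.3046 0 0 0 0.362; 0 -0.3475 -0.3046 0 0 0 0.362; 0 -0.3475 -0.3046 0 0 0 0.362; 0 -0.3475 -0.3046 0 0 0 0.362; 0 -0.3475 -0.3046 0 0 0 0.362; 0 -0.3475 -0.3046 0 0 0 0.362; 0 -0.3475 -0.3046 0 0 0 0.362; 0 -0.3475 -0.3046 0 0 0 0.362; 0 -0.3475 -0.3046 0 0 0 0.362; 0 -0.3475 -0.3046 0 0 0 0.362; 0 -0.3475 -0.3046 0 0 0 0.362")

```text
t: 1.6
eef_pos: [429.9, 196.2, 231.3]
orientation: [0.665, 0.747, -0.0, -0.0]
contact_force: [0.6, -0.1, -0.2]
width: 0.999
grip_force: 0.0
```

```bash
python3 -c "
from h import *
from bench import imaging
s=imaging.snapshot('scene');cv2.imwrite('pics/s1.png',s['image'][:,:,::-1])
plan([('cocoa',120),('cocoa',33)])"
```

```text
t 1.65 tcp [430.  196.1 231.3] turn [-0.     -0.      0.0004] width 1.003 F [-0.4 -0.5  0.1]
('cocoa', 120) [430.1 194.7 120. ] [-0.0013 -0.      0.1113]
('cocoa', 33) [430.1 194.7  33. ] [-0.0013 -0.      0.1983]
```

View pics/s1.png

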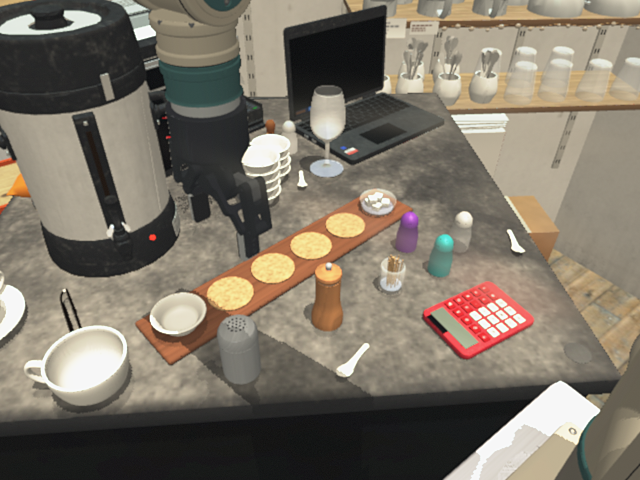

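The scene view shows the gripper over the cocoa shaker (240,350), with its shadow falling on it and the fingertips at about (225,235). Descend and grip.

Emit:
arm_command(targets="0 -0.001 0 0.06 0 0 0; 0 -0.001 0 0.11 0 0 0; 0 -0.001 0 0.14 0 0 0; 0 -0.001 0 0.17 0 0 0; 0 -0.001 0 0.198 0 0 0; 0 -0.001 0 0.198 0 0 0; 1 -0.001 0 0.198 0 0 0; 1 -0.001 0 0.198 0 0 0; 1 -0.001 0 0.198 0 0 0; 1 -0.001 0 0.198 0 0 0; 1 -0.001 0 0.198 0 0 0; 1 -0.001 0 0.198 0 0 0")

```text
t: 3.15
eef_pos: [432.4, 195.0, 35.1]
orientation: [0.665, 0.747, 0.002, 0.001]
contact_force: [-0.3, 0.8, 6.8]
width: 0.611
grip_force: 63.6
```

```bash
python3 -c "
from h import *
plan([('cocoa',180),('c2',180),('c2',47)])"
```

```text
t 3.15 tcp [432.4 195.   35.1] turn [ 0.0012 -0.0003 -0.0001] width 0.611 F [-0.3  0.8  6.8]
('cocoa', 180) [430.1 194.7 180. ] [ 0.0002 -0.0017 -0.1449]
('c2', 180) [573.3  51.2 180. ] [-0.1588  0.1241 -0.1446]
('c2', 47) [573.3  51.2  47. ] [-0.159   0.1236 -0.0116]
```

Emit:
arm_command(targets="1 0 0 -0.04 0 0 0; 1 0 0 -0.09 0 0 0; 1 0 0 -0.145 0 0 0; 1 -0.04 0.03 -0.145 0 0 0; 1 -0.08 0.06 -0.145 0 0 0; 1 -0.12 0.09 -0.145 0 0 0; 1 -0.16 0.124 -0.145 0 0 0; 1 -0.16 0.124 -0.145 0 0 0; 1 -0.16 0.124 -0.145 0 0 0; 1 -0.16 0.124 -0.145 0 0 0")

```text
t: 4.4
eef_pos: [570.8, 50.4, 178.1]
orientation: [0.665, 0.747, -0.0, -0.001]
contact_force: [-0.1, -0.2, -1.4]
width: 0.614
grip_force: 64.1
```

```bash
python3 -c "
from h import *
plan([('c2',60),('c2',50),('c2',47)])"
```

```text
t 4.4 tcp [570.8  50.4 178.1] turn [-0.0004 -0.0001  0.0002] width 0.614 F [-0.1 -0.2 -1.4]
('c2', 60) [573.3  51.2  60. ] [0.0005 0.0028 0.118 ]
('c2', 50) [573.3  51.2  50. ] [0.0005 0.0028 0.128 ]
('c2', 47) [573.3  51.2  47. ] [0.0005 0.0028 0.131 ]
```

Emit:
arm_command(targets="1 0 0.003 0.05 0 0 0; 1 0 0.003 0.09 0 0 0; 1 0 0.003 0.11 0 0 0; 1 0 0.003 0.12 0 0 0; 1 0 0.003 0.125 0 0 0; 1 0 0.003 0.129 0 0 0; 1 0 0.003 0.129 0 0 0; 1 0 0.003 0.129 0 0 0")

```text
t: 5.4
eef_pos: [575.6, 49.9, 50.0]
orientation: [0.665, 0.746, 0.0, 0.0]
contact_force: [-0.5, -0.2, -1.4]
width: 0.614
grip_force: 64.1
```

Emit:
arm_command(targets="0 0 0 0 0 0 0; 0 0 0 0 0 0 0; 0 0 0 0 0 0 0; 0 0 0 0 0 0 0; 0 0 0 -0.01 0 0 0; 0 0 0 -0.03 0 0 0; 0 0 0 -0.07 0 0 0; 0 0 0 -0.13 0 0 0; 0 0 0 -0.18 0 0 0; 0 0 0 -0.18 0 0 0")

```text
t: 6.65
eef_pos: [578.9, 49.9, 235.9]
orientation: [0.665, 0.746, 0.004, 0.005]
contact_force: [0.7, 0.0, -0.9]
width: 0.999
grip_force: 0.0
```

```bash
python3 -c "
from h import *
plan([('mill',230),('mill',57)])"
```

```text
t 6.65 tcp [578.9  49.9 235.9] turn [ 0.0037  0.0005 -0.0001] width 0.999 F [ 0.7  0.  -0.9]
('mill', 230) [431.2  39.6 230. ] [ 0.0067 -0.1479  0.0042]
('mill', 57) [431.2  39.6  57. ] [ 0.007  -0.15    0.1772]
```

Emit:
arm_command(targets="0 0.007 -0.05 0 0.003 0 0; 0 0.007 -0.1 0 0.003 0 0; 0 0.007 -0.149 0.004 0.003 0 0; 0 0.007 -0.149 0.004 0.003 0 0; 0 0.007 -0.149 0.004 0.003 0 0; 0 0.007 -0.149 0.004 0.003 0 0")

```text
t: 7.4
eef_pos: [427.6, 39.8, 225.6]
orientation: [0.665, 0.746, -0.003, -0.003]
contact_force: [0.8, 0.9, 0.1]
width: 1.002
grip_force: 0.0
```

```bash
python3 -c "
from h import *
from bench import imaging
s=imaging.snapshot('scene');cv2.imwrite('pics/s2.png',s['image'][:,:,::-1])
print(proj(s,[*P['c2'],14]),proj(s,[*P['c2'],109]))
plan([('mill',150),('mill',57)])"
```

```text
[273.03599735 267.04141525] [270.30728148 223.54058448]
t 7.45 tcp [427.6  39.8 225.6] turn [-0.0027  0.     -0.0001] width 0.999 F [ 0.4  0.4 -0.4]
('mill', 150) [431.2  39.6 150. ] [-0.0006  0.0042  0.0755]
('mill', 57) [431.2  39.6  57. ] [-0.0006  0.005   0.1685]
```

View pics/s2.png

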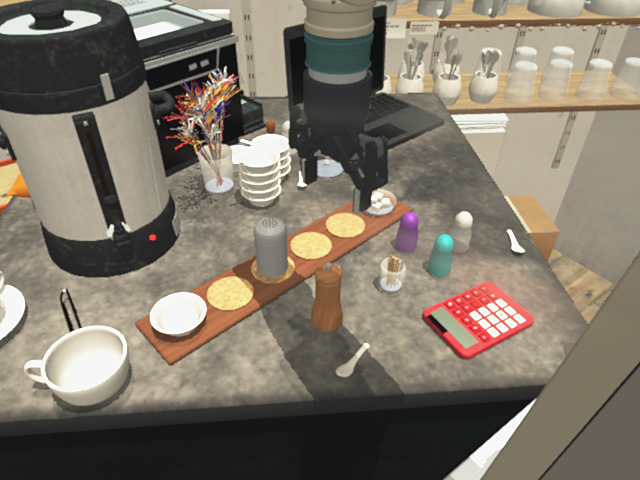

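Cocoa stands on coaster 2, upright: its holes are at (271,223) against a predicted (270,223.5). The gripper is over the mill (328,297). Descend and grip.

Emit:
arm_command(targets="0 0 0.005 0.05 -0.0027 0 0; 0 0 0.005 0.09 -0.0027 0 0; 0 0 0.005 0.12 -0.0027 0 0; 0 0 0.005 0.15 -0.0027 0 0; 0 0 0.005 0.168 -0.0027 0 0; 0 0 0.005 0.168 -0.0027 0 0; 1 0 0.005 0.168 -0.0027 0 0; 1 0 0.005 0.168 -0.0027 0 0; 1 0 0.005 0.168 -0.0027 0 0; 1 0 0.005 0.168 -0.0027 0 0; 1 0 0.005 0.168 -0.0027 0 0; 1 0 0.005 0.168 -0.0027 0 0")

```text
t: 8.95
eef_pos: [430.7, 40.2, 58.2]
orientation: [0.665, 0.746, 0.0, 0.001]
contact_force: [0.1, 0.5, 5.2]
width: 0.431
grip_force: 58.2
```

```bash
python3 -c "
from h import *
plan([('mill',57),('c1',230)])"
```

```text
t 8.95 tcp [430.7  40.2  58.2] turn [ 0.0004  0.0001 -0.0001] width 0.431 F [0.1 0.5 5.2]
('mill', 57) [431.2  39.6  57. ] [-0.0006  0.0004  0.0012]
('c1', 230) [563.  140.5 230. ] [ 0.0845  0.1431 -0.1716]
```

Emit:
arm_command(targets="1 0 0 -0.04 0 0 0; 1 0 0 -0.09 0 0 0; 1 0 0 -0.14 0 0 0; 1 0.02 0.04 -0.17 0 0 0; 1 0.05 0.08 -0.17 0 0 0; 1 0.07 0.12 -0.17 0 0 0; 1 0.0845 0.143 -0.17 0 0 0; 1 0.0845 0.143 -0.17 0 0 0; 1 0.0845 0.143 -0.17 0 0 0; 1 0.0845 0.143 -0.17 0 0 0; 1 0.0845 0.143 -0.17 0 0 0; 1 0.0845 0.143 -0.17 0 0 0")

```text
t: 10.45
eef_pos: [561.8, 140.2, 227.4]
orientation: [0.666, 0.746, -0.0, -0.0]
contact_force: [0.2, 0.3, -1.3]
width: 0.429
grip_force: 59.4
```

```bash
python3 -c "
from h import *
plan([('c1',100),('c1',72)])"
```

```text
t 10.45 tcp [561.8 140.2 227.4] turn [-0.0002  0.     -0.0003] width 0.429 F [ 0.2  0.3 -1.3]
('c1', 100) [563.  140.5 100. ] [1.000e-04 1.300e-03 1.274e-01]
('c1', 72) [563.  140.5  72. ] [1.000e-04 1.300e-03 1.554e-01]
```

Emit:
arm_command(targets="1 0 0.001 0.05 0 0 0; 1 0 0.001 0.1 0 0 0; 1 0 0.001 0.13 0 0 0; 1 0 0.001 0.143 0 0 0; 1 0 0.001 0.15 0 0 0; 1 0 0.001 0.1555 0 0 0; 1 0 0.001 0.1555 0 0 0; 1 0 0.001 0.1555 0 0 0; 1 0 0.001 0.1555 0 0 0")

```text
t: 11.58
eef_pos: [563.5, 140.7, 72.3]
orientation: [0.665, 0.746, 0.0, 0.0]
contact_force: [-0.3, 0.7, -0.5]
width: 0.43
grip_force: 59.4
```

Emit:
arm_command(targets="0 0 0 0 0 0 0; 0 0 0 0 0 0 0; 0 0 0 0 0 0 0; 0 0 0 0 0 0 0; 0 0 0 -0.01 0 0 0; 0 0 0 -0.03 0 0 0; 0 0 0 -0.07 0 0 0; 0 0 0 -0.13 0 0 0; 0 0 0 -0.16 0 0 0; 0 0 0 -0.16 0 0 0; 0 0 0 -0.16 0 0 0; 0 0 0 -0.16 0 0 0")

```text
t: 13.08
eef_pos: [561.8, 140.5, 229.7]
orientation: [0.665, 0.746, -0.002, -0.001]
contact_force: [-0.1, -0.1, 0.3]
width: 1.002
grip_force: 0.0
```

```bash
python3 -c "
from h import *
plan([('salt',230),('salt',12)])"
```

```text
t 13.07 tcp [561.8 140.5 229.7] turn [-0.0015  0.     -0.0002] width 1.002 F [-0.1 -0.1  0.3]
('salt', 230) [ 430.7 -269.5  230. ] [-0.3923 -0.1772  0.0005]
('salt', 12) [ 430.7 -269.5   12. ] [-0.3922 -0.1762  0.2185]
```

Emit:
arm_command(targets="0 -0.392 -0.177 0 0 0 0; 0 -0.392 -0.177 0 0 0 0; 0 -0.392 -0.177 0 0 0 0; 0 -0.392 -0.177 0 0 0 0; 0 -0.392 -0.177 0 0 0 0; 0 -0.392 -0.177 0 0 0 0; 0 -0.392 -0.177 0 0 0 0; 0 -0.392 -0.177 0 0 0 0; 0 -0.392 -0.177 0 0 0 0; 0 -0.392 -0.177 0 0 0 0; 0 -0.392 -0.177 0 0 0 0; 0 -0.392 -0.177 0 0 0 0")

```text
t: 14.58
eef_pos: [432.5, -268.2, 231.9]
orientation: [0.665, 0.747, -0.0, -0.0]
contact_force: [0.4, 0.9, -0.5]
width: 0.998
grip_force: 0.0
```

```bash
python3 -c "
from h import *
from bench import imaging
s=imaging.snapshot('scene');cv2.imwrite('pics/s3.png',s['image'][:,:,::-1])
print(proj(s,[*P['c1'],14]),proj(s,[*P['c1'],132]))
plan([('salt',100),('salt',12)])"
```

```text
[230.45454561 292.21106665] [222.55803848 236.13554536]
t 14.62 tcp [ 432.5 -268.4  231.9] turn [-0.0003  0.      0.0003] width 1.004 F [-0.2 -0.2  0.5]
('salt', 100) [ 430.7 -269.5  100. ] [-0.0009 -0.0018  0.1319]
('salt', 12) [ 430.7 -269.5   12. ] [-0.0009 -0.0017  0.2199]
```

View pics/s3.png

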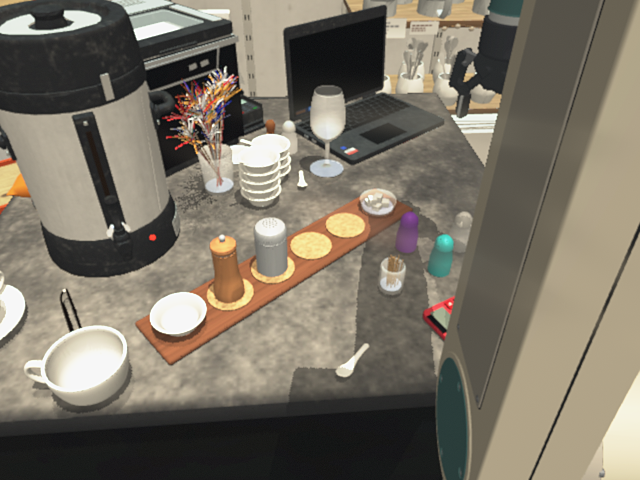

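The mill stands on coaster 1: its ball is at (222,237) against a predicted (222.5,236). Now the salt.

Emit:
arm_command(targets="0 -0.001 -0.0017 0.05 0 0 0; 0 -0.001 -0.0017 0.1 0 0 0; 0 -0.001 -0.0017 0.14 0 0 0; 0 -0.001 -0.0017 0.17 0 0 0; 0 -0.001 -0.0017 0.2 0 0 0; 0 -0.001 -0.0017 0.219 0 0 0; 0 -0.001 -0.0017 0.219 0 0 0; 1 -0.001 -0.0017 0.219 0 0 0; 1 -0.001 -0.0017 0.219 0 0 0; 1 -0.001 -0.0017 0.219 0 0 0; 1 -0.001 -0.0017 0.219 0 0 0; 1 -0.001 -0.0017 0.219 0 0 0")

```text
t: 16.12
eef_pos: [431.6, -271.1, 14.3]
orientation: [0.665, 0.746, -0.0, 0.001]
contact_force: [-0.5, 0.4, 5.6]
width: 0.42
grip_force: 60.3
```

```bash
python3 -c "
from h import *
plan([('salt',180),('c3',180)])"
```

```text
t 16.12 tcp [ 431.6 -271.1   14.3] turn [ 0.0004  0.0006 -0.0002] width 0.42 F [-0.5  0.4  5.6]
('salt', 180) [ 430.7 -269.5  180. ] [ 0.0014 -0.0004 -0.1657]
('c3', 180) [583.8 -38.2 180. ] [ 0.2136  0.1781 -0.1659]
```

Emit:
arm_command(targets="1 0 0 -0.03 0 0 0; 1 0 0 -0.08 0 0 0; 1 0 0 -0.13 0 0 0; 1 0 0 -0.166 0 0 0; 1 0.214 0.178 -0.166 0 0 0; 1 0.214 0.178 -0.166 0 0 0; 1 0.214 0.178 -0.166 0 0 0; 1 0.214 0.178 -0.166 0 0 0; 1 0.214 0.178 -0.166 0 0 0; 1 0.214 0.178 -0.166 0 0 0; 1 0.214 0.178 -0.166 0 0 0; 1 0.214 0.178 -0.166 0 0 0")

```text
t: 17.62
eef_pos: [582.1, -38.2, 178.6]
orientation: [0.666, 0.746, -0.001, -0.0]
contact_force: [-0.7, 0.3, -1.2]
width: 0.42
grip_force: 60.4
```

```bash
python3 -c "
from h import *
from bench import imaging,arm
plan([('c3',60),('c3',28.3)])
e=arm.observe()['eef_pos']
ims=[]
for n in('scene','top'):
  s=imaging.snapshot(n); p=proj(s,[e[0],e[1],e[2]+46]); print(p, proj(s,e), int(p[0])-60,int(p[1])-60)
  ims.append(cv2.resize(s['image'][int(p[1])-60:int(p[1])+60,int(p[0])-60:int(p[0])+60,::-1],(400,400),interpolation=cv2.INTER_CUBIC))
cv2.imwrite('pics/s4.png',np.hstack(ims))
"
```

```text
t 17.62 tcp [582.1 -38.2 178.6] turn [-0.0005  0.     -0.0006] width 0.42 F [-0.7  0.3 -1.2]
('c3', 60) [583.8 -38.2  60. ] [-1.000e-04  1.800e-03  1.186e-01]
('c3', 28.3) [583.8 -38.2  28.3] [-1.000e-04  1.900e-03  1.503e-01]
[311.93111604 141.6904125 ] [311.86566876 167.10469787] 251 81
[339.19425407 183.90971565] [337.8620895  191.76975569] 279 123
```

View pics/s4.png

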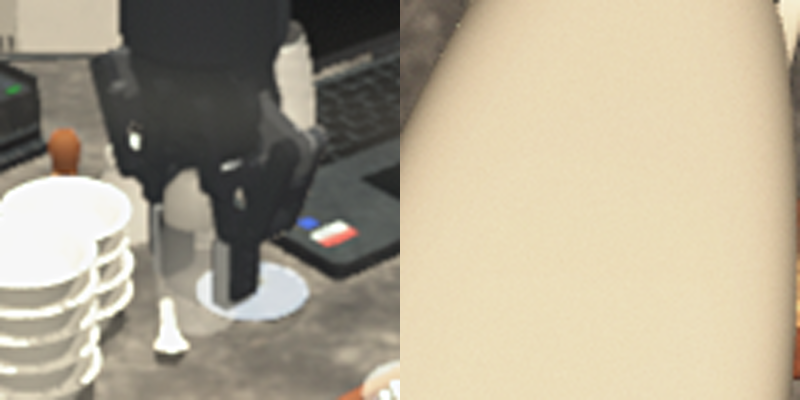

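The salt is held upright between the fingers: cap at scene (307,139), foot at about (310,180). That is close to the tool axis (312). Place it and check afterwards.

Emit:
arm_command(targets="1 0 0.0015 0.05 0 0 0; 1 0 0.0015 0.1 0 0 0; 1 0 0.0015 0.13 0 0 0; 1 0 0.0015 0.14 0 0 0; 1 0 0.0015 0.146 0 0 0; 1 0 0.0015 0.15 0 0 0; 1 0 0.0015 0.15 0 0 0; 1 0 0.0015 0.15 0 0 0; 1 0 0.0015 0.15 0 0 0")

```text
t: 18.85
eef_pos: [584.7, -37.1, 29.2]
orientation: [0.665, 0.747, -0.0, 0.0]
contact_force: [0.3, 0.2, 0.2]
width: 0.42
grip_force: 60.4
```

Emit:
arm_command(targets="0 0 0 0 0 0 0; 0 0 0 0 0 0 0; 0 0 0 0 0 0 0; 0 0 0 0 0 0 0; 0 0 0 -0.01 0 0 0; 0 0 0 -0.03 0 0 0; 0 0 0 -0.07 0 0 0; 0 0 0 -0.13 0 0 0; 0 0 0 -0.18 0 0 0; 0 0 0 -0.2 0 0 0; 0 0 0 -0.2 0 0 0; 0 0 0 -0.2 0 0 0")

```text
t: 20.35
eef_pos: [583.6, -36.9, 227.6]
orientation: [0.665, 0.746, -0.001, -0.001]
contact_force: [-0.2, -0.6, -1.1]
width: 1.006
grip_force: 0.0
```

```bash
python3 -c "
from h import *
plan([('tooth',230),('tooth',12)])"
```

```text
t 20.35 tcp [583.6 -36.9 227.6] turn [-0.0009 -0.0002 -0.0001] width 1.006 F [-0.2 -0.6 -1.1]
('tooth', 230) [426.2 -92.4 230. ] [-0.0371 -0.1627 -0.002 ]
('tooth', 12) [426.2 -92.4  12. ] [-0.0372 -0.1621  0.216 ]
```

Emit:
arm_command(targets="0 -0.037 -0.162 0 0 0 0; 0 -0.037 -0.162 0 0 0 0; 0 -0.037 -0.162 0 0 0 0; 0 -0.037 -0.162 0 0 0 0; 0 -0.037 -0.162 0 0 0 0; 0 -0.037 -0.162 0 0 0 0; 0 -0.037 -0.162 0 0 0 0; 0 -0.037 -0.162 0 0 0 0")

```text
t: 21.35
eef_pos: [428.2, -92.2, 228.7]
orientation: [0.665, 0.747, -0.0, -0.0]
contact_force: [-0.1, -0.0, 0.1]
width: 1.002
grip_force: 0.0
```

```bash
python3 -c "
from h import *
from bench import imaging
s=imaging.snapshot('scene');p=proj(s,[*P['c3'],14]);x,y=int(p[0])-90,int(p[1])-90
cv2.imwrite('pics/s5.png',cv2.resize(s['image'][y:y+150,x:x+200,::-1],(800,600),interpolation=cv2.INTER_CUBIC))
print(x,y,p,proj(s,[*P['c3'],74]))
plan([('tooth',100),('tooth',12)])"
```

```text
221 154 [311.11388167 244.44454498] [311.1578136 218.202442 ]
t 21.4 tcp [428.1 -92.2 228.7] turn [-0.0004 -0.      0.    ] width 0.998 F [ 1.1 -0.5 -0.2]
('tooth', 100) [426.2 -92.4 100. ] [ 0.     -0.0017  0.1287]
('tooth', 12) [426.2 -92.4  12. ] [ 0.     -0.0016  0.2167]
```

View pics/s5.png

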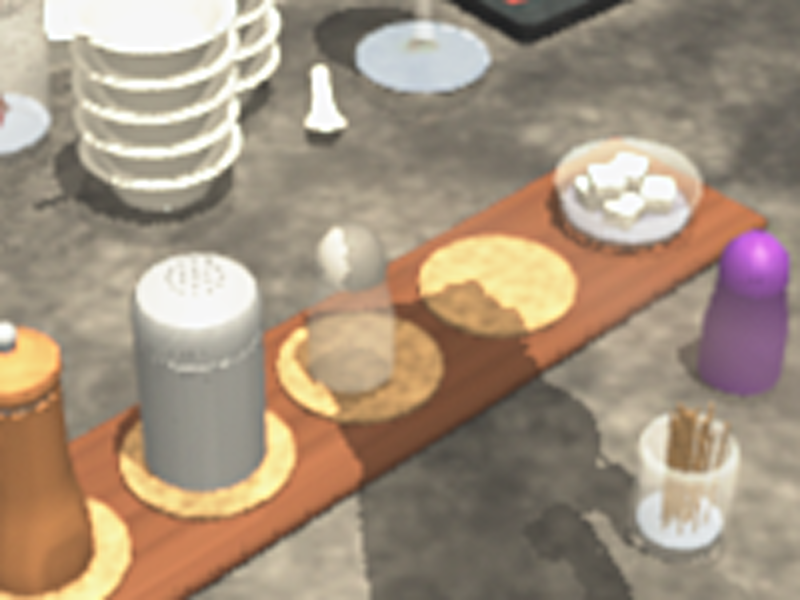

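The salt is upright on coaster 3: foot at crop (350,366), coaster centre at (360,367), so about 4 mm off, which is fine. Mill and cocoa are standing. Now the toothpick glass (crop 685,480).

Emit:
arm_command(targets="0 0 -0.0017 0.05 0 0 0; 0 0 -0.0017 0.1 0 0 0; 0 0 -0.0017 0.14 0 0 0; 0 0 -0.0017 0.17 0 0 0; 0 0 -0.0017 0.2 0 0 0; 0 0 -0.0017 0.217 0 0 0; 0 0 -0.0017 0.217 0 0 0; 1 0 -0.0017 0.217 0 0 0; 1 0 -0.0017 0.217 0 0 0; 1 0 -0.0017 0.217 0 0 0; 1 0 -0.0017 0.217 0 0 0; 1 0 -0.0017 0.217 0 0 0")

```text
t: 22.9
eef_pos: [426.9, -93.0, 13.1]
orientation: [0.665, 0.747, 0.0, 0.001]
contact_force: [-1.8, 0.6, 4.6]
width: 0.472
grip_force: 60.4
```

```bash
python3 -c "
from h import *
plan([('tooth',180),('c4',180)])"
```

```text
t 22.9 tcp [426.9 -93.   13.1] turn [ 0.0004  0.0003 -0.0001] width 0.472 F [-1.8  0.6  4.6]
('tooth', 180) [426.2 -92.4 180. ] [ 0.0005 -0.0004 -0.1669]
('c4', 180) [ 594.  -127.5  180. ] [-0.0536  0.1622 -0.1667]
```

Emit:
arm_command(targets="1 0 0 -0.03 0 0 0; 1 0 0 -0.08 0 0 0; 1 0 0 -0.13 0 0 0; 1 0 0 -0.167 0 0 0; 1 -0.02 0.06 -0.167 0 0 0; 1 -0.0536 0.162 -0.167 0 0 0; 1 -0.0536 0.162 -0.167 0 0 0; 1 -0.0536 0.162 -0.167 0 0 0; 1 -0.0536 0.162 -0.167 0 0 0; 1 -0.0536 0.162 -0.167 0 0 0; 1 -0.0536 0.162 -0.167 0 0 0; 1 -0.0536 0.162 -0.167 0 0 0")

```text
t: 24.4
eef_pos: [592.5, -127.2, 178.9]
orientation: [0.665, 0.746, -0.0, -0.0]
contact_force: [-0.5, 0.8, -1.1]
width: 0.465
grip_force: 60.9
```

```bash
python3 -c "
from h import *
plan([('c4',60),('c4',27.3)])"
```

```text
t 24.4 tcp [ 592.5 -127.2  178.9] turn [-0.0002  0.     -0.0002] width 0.465 F [-0.5  0.8 -1.1]
('c4', 60) [ 594.  -127.5   60. ] [-0.0005  0.0015  0.1189]
('c4', 27.3) [ 594.  -127.5   27.3] [-0.0005  0.0015  0.1516]
```

Emit:
arm_command(targets="1 0 0.001 0.05 0 0 0; 1 0 0.001 0.1 0 0 0; 1 0 0.001 0.13 0 0 0; 1 0 0.001 0.141 0 0 0; 1 0 0.001 0.147 0 0 0; 1 0 0.001 0.1515 0 0 0; 1 0 0.001 0.1515 0 0 0; 1 0 0.001 0.1515 0 0 0; 1 0 0.001 0.1515 0 0 0")

```text
t: 25.52
eef_pos: [594.4, -127.3, 27.7]
orientation: [0.665, 0.746, -0.0, 0.0]
contact_force: [-0.5, -0.5, -1.4]
width: 0.472
grip_force: 60.9
```

Emit:
arm_command(targets="0 0 0 0 0 0 0; 0 0 0 0 0 0 0; 0 0 0 0 0 0 0; 0 0 0 0 0 0 0; 0 0 0 -0.01 0 0 0; 0 0 0 -0.03 0 0 0; 0 0 0 -0.07 0 0 0; 0 0 0 -0.13 0 0 0; 0 0 0 -0.18 0 0 0; 0 0 0 -0.2 0 0 0; 0 0 0 -0.2 0 0 0; 0 0 0 -0.2 0 0 0")

```text
t: 27.02
eef_pos: [593.3, -126.9, 226.0]
orientation: [0.665, 0.746, -0.001, -0.001]
contact_force: [-0.2, 0.2, -1.0]
width: 1.003
grip_force: 0.0
```

Emit:
arm_command(targets="0 0 -0.06 0 0 0 0; 0 0 -0.12 0 0 0 0; 0 0 -0.18 0 0 0 0; 0 0 -0.2 0 0 0 0; 0 0 -0.2 0 0 0 0; 0 0 -0.2 0 0 0 0; 0 0 -0.2 0 0 0 0; 0 0 -0.2 0 0 0 0")

```text
t: 28.02
eef_pos: [396.3, -150.1, 227.2]
orientation: [0.665, 0.747, -0.0, -0.0]
contact_force: [-0.1, 0.1, -0.4]
width: 0.998
grip_force: 0.0
```

```bash
python3 -c "
from h import *
from bench import imaging
s=imaging.snapshot('scene');x,y=200,150
a=cv2.resize(s['image'][y:y+150,x:x+210,::-1],(800,571),interpolation=cv2.INTER_CUBIC)
t=imaging.snapshot('top')
cv2.imwrite('pics/s6.png',a)
cv2.imwrite('pics/t6.png',cv2.resize(t['image'][150:300,180:480,::-1],(800,400),interpolation=cv2.INTER_CUBIC))
for c,h in (('c1',118),('c2',95),('c3',60),('c4',50)): print(c,proj(t,[*P[c],14+h]).round(1),proj(s,[*P[c],14+h]).round(1),proj(s,[*P[c],14]).round(1))
plan([])"
```

```text
c1 [230.8 207.1] [222.6 236.1] [230.5 292.2]
c2 [284.5 205.8] [270.3 223.5] [273. 267.]
c3 [335.3 206.1] [311.2 218.2] [311.1 244.4]
c4 [384.2 203.3] [346.6 202.9] [345.4 224.2]
t 28.12 tcp [ 395.9 -150.   227.2] turn [-0.0003 -0.0001  0.    ] width 1.001 F [0.2 0.7 0.2]
```

View pics/s6.png

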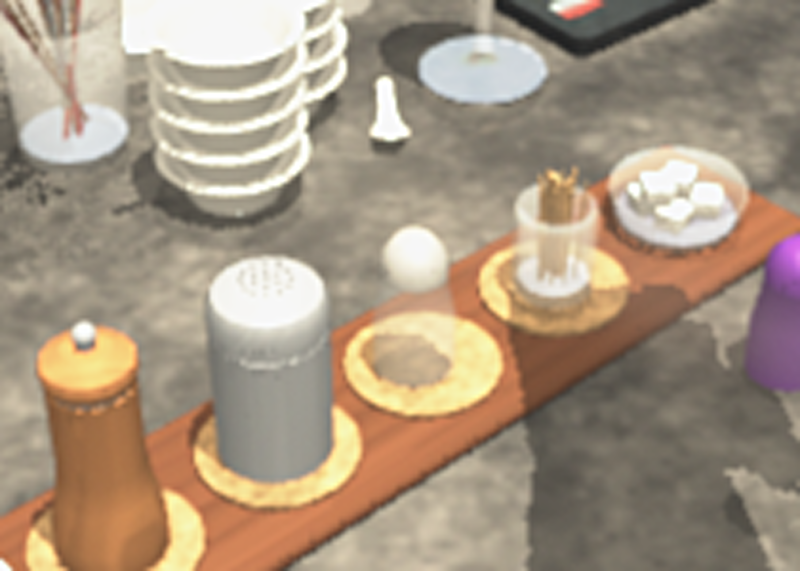

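View pics/t6.png

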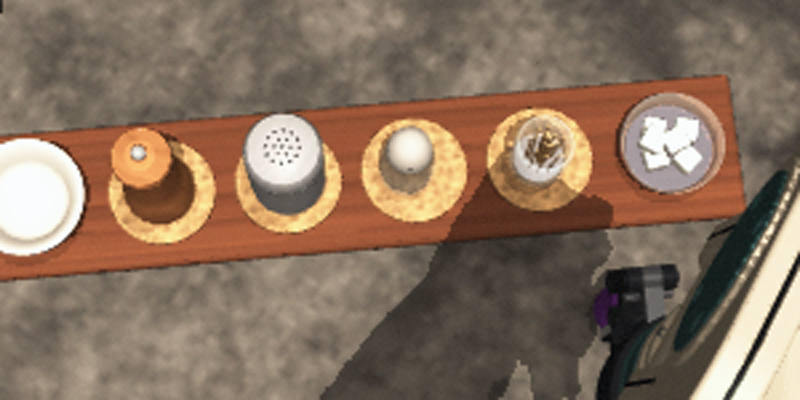

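Both views show all four upright. Compared with the predicted tops for centred placement, the mill, cocoa and toothpicks are within about 2 mm and the salt about 4 mm. The gripper is clear at z = 227. Handing in.

```bash
python3 -c "
from bench import arm
print(arm.job_done())"
```

```text
the job is handed in; nothing more can be done
None
```

Toothpicks, salt, cocoa and pepper mill stand upright and centred (within about 4 mm) on coasters 4, 3, 2 and 1, counting from the sugar dish; the job was handed in at about 28 s, and the judge returned no result.

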